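# Scan the tube rack's label with the wand from the stand

## Task

Pull the scanner wand up out of its stand and scan the rack that is full of tubes: hold the wand's nose about 4 cm off the middle of that rack's sloped barcode label, pointing square at it, steady for two seconds, without touching the rack or scanning the closed box's label. Then put the wand back nose-down in its stand, lowering it gently until its collar rests on the rim, and let go; leave everything else where it stands.

Things in the scene. Friction and masses are not known exactly. Their poses are not given: they have to be found in the camera images.
- wand: White scanner wand, 170 mm, 0.15 kg, hanging upright in the stand by its black collar. Origin: nose tip (lower end); z from nose to handle top; it looks out along -z. Round barrel 24 mm thick to z = 95 mm (nose tapers to 16 mm over 22 mm); collar 54 mm in diameter, z = 95 to 103 mm; square handle 26 x 26 mm, flat sides facing x and y, z = 103 to 170 mm.
- wand_grip (a point): Point on the wand's axis, in the handle, 140 mm from the nose: a good place for the TCP.
- wand_aim (a point): Point on the wand's axis 40 mm ahead of the nose: it should lie on the middle of the label during the scan. Axes as the wand's.
- holder: Fixed grey stand for the wand: an upright round tube, 52 mm outside and 36 mm inside diameter, rim 115 mm above the table, well floor at 10 mm, on a round foot 96 mm in diameter. Origin: centre of its underside; z up. With the collar on the rim the nose is 20 mm above this origin.
- rack: Grey tube rack full of capped tubes, 125 (x) by 130 (y) mm, body 70 mm high, tubes up to 118 mm high; carries a sloped barcode label panel along its front (-x) edge. The one to scan. Loose, about 0.8 kg. Origin: centre of its underside; its front faces -x.
- rack_label: Barcode label of the tube rack, paper 44 (x) by 70 (y) mm with black bars, on a panel 64 by 130 mm. Origin: centre of the label's surface, 36 mm in front of the rack's centre and 49 mm above the table. z is the outward normal, leaning 38 degrees from vertical toward the rack's front; y along the bars' row.
- box: Closed grey sample box with a flat white lid, 84 mm high, same footprint as the rack, no tubes; carries a sloped barcode label panel along its front (-x) edge. Not to be scanned. Loose, about 0.8 kg. Origin: centre of its underside; front faces -x.
- box_label: Barcode label of the closed box, same as the rack's; origin at its centre, z outward normal.
- bottle: White bottle, 66 mm in diameter, 170 mm high; bystander. Origin: centre of its underside.
- tub: Open yellow tub, 110 mm in diameter, 85 mm high; bystander. Origin: centre of its underside.
- glove_box: Glove carton, 110 x 220 x 70 mm; bystander. Origin: centre of its underside.
Things that resemble listed ones, but are neither listed nor needed, are in the scene too. What is shaped like the wand but purple is not meant.

How it is judged:
By the outcome, as a careful person would: the job done as asked, in the order asked, and still so for the second after the job is handed in, with the robot touching nothing.
It also fails if it takes over 56 s, if anything falls off the work surface, if the arm or the gripper's body presses on something with over 40 N, if the wrist force passes 120 N, or if a joint passes its speed limit or range.

## Robot

A 6-joint arm with a two-finger parallel gripper is mounted at the origin on the work surface. World frame = base frame: x ahead of the robot, y to its left, z up, the work surface at z = 0. Lengths are in m, angles in degrees, forces in N, time in s.
With the tool pointing down it reaches from about 0.4 to 0.825 m from the base axis. Payload 7 kg.
Tool frame: the origin (TCP) lies between the finger pads, 19 mm behind the fingertips; this is the grasp point; z points along the fingers, y is the line along which they close (so a half turn about z gives the same grasp; the last joint's range is limited). The gripper opens to 88 mm and grips with 3 to 60 N. Pads are 19 mm wide; open, the fingers measure 130 mm over their backs; the gripper's body (78 mm by 193 mm) begins 47 mm behind the grasp point.
Start: joints at [-57.061, 20.546, 0.682, 0, -70.136, -16.507], TCP at [0.191, -0.647, 0.245] pointing down, gripper open.
Joint ranges: [-176.03, 176.03], [-82.01, 121.73], [-58.28, 71.71], [-173.87, 95.51], [-174.79, -0.11], [-173.66, 173.66]. Speed limits (degrees/s): [136.94, 136.94, 172.46, 180, 180, 180].

## Interface

Orientations are given as [roll, pitch, yaw] about the fixed x, y, z axes, in that order (R = Rz(yaw) Ry(pitch) Rx(roll)).
In Python, from plant import r, capture, close_job, search_frame, outline_of gives the robot as it stands.
- The arm moves only by the shell command python3 -m creep 'ROWS' [FORCE]. ROWS is JSON, a list of rows, each a list of 7 numbers: the finger opening in mm, from 0 to 87.6, then the shift along the world's x, y, z in units of 25 mm (1.0 is 25 mm), then the turn, a rotation vector about the world's x, y, z in degrees. In form: [[hand, x, y, z, ax, ay, az], ...]. A call has 1 to 8 rows; each row shifts and turns the commanded pose from where the row before left it; what a row does not reach is not made up. A row lasts 1/12 s, in which the tool goes at most 41.7 mm and 7.16 degrees, less where a joint would pass 70% of its speed; a pose out of reach is approached as far as the arm can. A call is refused whole if a number of a shift passes 1 or a number of a turn 7.16, either way. A call with a gripper value outside its range is refused whole. The fingers move at their own pace and stop on an object; FORCE is the grip in N (left out, the last holds). Time passes only in rows, so rows that do not move let the fingers close. It gives the time, the measured TCP pose, the force, the opening and the grip force at its end, in the units of the state.
- r.get_state(): the state, without advancing time (a new reading comes with each control period).
- capture(name): name is "scene" or "top" or "wrist"; returns a dict with "frame" (480x640x3 uint8, red, green, blue), "K" (3x3 intrinsics, pixels), "origin" and "rotation" of the camera in the world. Camera axes: x right, y down, z forward; pixel columns grow to the right and rows downward; lengths in m; the calibration is good to about 2 mm. A picture is of the moment at which its call begins. There is no depth.
- close_job(): hands the job in; it is judged then, once.
Trained networks look in a picture, given as the dict that the camera call returned (one of the last four; its "shot" number tells which), for a name from the list of things; names that differ only in an ending like _2 or _b are one class to them, and where a whole thing is asked for, a point or a joint stands for the part that bears it (a point fixed in the world has none). Each returns a list of dicts, best first, with "conf" (0 to 1); they miss things now and then, are a little off and sometimes report something else, mostly with a low value. They report only what shows in the picture. A call takes as long as a camera call. They do not tell look-alikes from the thing itself.
- search_frame(picture, target): "bbox" ([left, top, right, bottom] in pixels, round what is visible of it).
- outline_of(picture, target): "region" (480x640 bool, what is visible of it) and "bbox" ([left, top, right, bottom] in pixels, round what is visible of it).
The state is a dict: "time_s": time; "joints": joint angles; "qd": joint speeds; "joint_torque": joint torques, N m; "tcp_pos": TCP position; "eef_rot": TCP orientation; "contact_force": force on the tool from outside, world axes, zero at the start; "moment": the same for the moment, N m; "gripper_width": finger opening in m; "gripper_force": force on a finger pad.
Only numpy, scipy, OpenCV 4.12 (cv2) and the standard library are available. Lean on these libraries where they do the work, as an engineer would, in place of code of your own. Each camera call takes 0.05 s, during which the arm holds its last target. There are 200 camera calls.

## Working session

There is one attempt and no reset: what is moved stays moved. The work goes in short steps, Python scripts to look and compute and a shell command to move; the robot and the scene stay as the last step left them, time stands still between calls to the robot, and variables do not carry over. Pictures are saved under pics/ and viewed, at most 12 in all, crops included, and the job is handed in when it is done.

```bash
ls; mkdir -p pics
python3 - <<'E'
from plant import *
import cv2,numpy as np
print(r.get_state())
for n in("scene","top"):
    p=capture(n); cv2.imwrite(f"pics/{n}1.png",p["frame"][:,:,::-1]); print(n,p["K"],p["origin"],p["rotation"])
    for t in("wand","holder","rack","rack_label","box","box_label","bottle","tub","glove_box"):
        print(t,[(np.round(d["bbox"]).tolist(),round(d["conf"],2)) for d in search_frame(p,t)][:4])
E
```

```text
pics
{'time_s': 0.0, 'joints': array([-5.70600913e+01,  2.05916506e+01,  6.34440558e-01, -2.30534878e-02,
       -7.01372728e+01, -1.65057993e+01]), 'qd': array([ 0.08722208, -0.04578792, -0.01118312,  0.03995201, -0.03327964,
        0.01217431]), 'joint_torque': array([-6.73203385e-05, -5.82708943e+01,  2.93057066e+01,  6.99751899e+00,
        6.88341490e-03, -2.40185618e-04]), 'tcp_pos': array([ 0.1908113 , -0.64697904,  0.24441609]), 'eef_rot': array([ 1.79903253e+02, -6.06804993e-03, -1.63573736e+02]), 'contact_force': array([-0.40774543, -0.26175009,  0.34426379]), 'moment': array([ 0.00953683, -0.02851931,  0.01677751]), 'gripper_force': 0.0, 'gripper_width': 0.08713219812131796}
scene [[490.72005636   0.         317.78712124]
 [  0.         490.72005636 238.50024931]
 [  0.           0.           1.        ]] [ 1.25985196 -0.3875395   1.22274053] [-144.44191833    0.35732802   62.68741535]
wand [([397.0, 179.0, 417.0, 202.0], 0.85), ([434.0, 173.0, 453.0, 216.0], 0.74), ([373.0, 157.0, 388.0, 201.0], 0.67)]
holder [([389.0, 205.0, 417.0, 232.0], 0.86)]
rack [([228.0, 270.0, 2
[... 601 characters left out ...]
   1.        ]] [ 0.42480315 -0.03694228  1.1777636 ] [-174.64631598    0.38901595  -91.29405614]
wand [([160.0, 229.0, 195.0, 255.0], 0.85), ([109.0, 220.0, 148.0, 247.0], 0.63), ([172.0, 281.0, 203.0, 303.0], 0.58)]
holder [([175.0, 228.0, 208.0, 266.0], 0.84)]
rack [([367.0, 197.0, 435.0, 263.0], 0.69)]
rack_label [([366.0, 225.0, 422.0, 259.0], 0.78), ([279.0, 252.0, 337.0, 280.0], 0.62)]
box [([277.0, 218.0, 338.0, 276.0], 0.87), ([161.0, 234.0, 189.0, 258.0], 0.72)]
box_label [([278.0, 251.0, 336.0, 277.0], 0.84)]
bottle [([235.0, 140.0, 266.0, 176.0], 0.77), ([369.0, 197.0, 435.0, 264.0], 0.2)]
tub [([346.0, 132.0, 387.0, 180.0], 0.65)]
glove_box [([427.0, 299.0, 536.0, 359.0], 0.94)]
```

View pics/scene1.png

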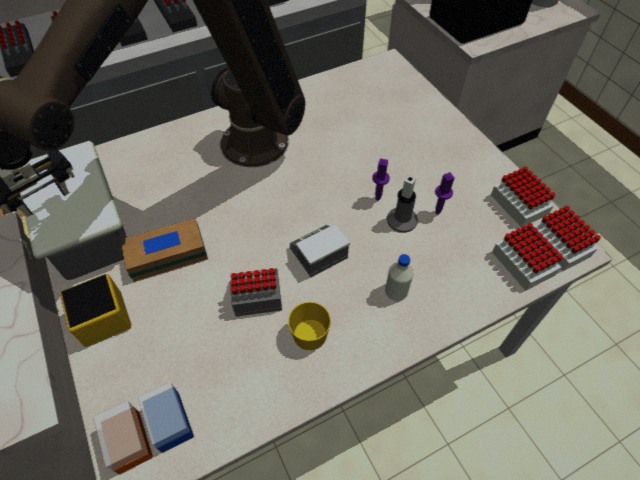

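View pics/top1.png

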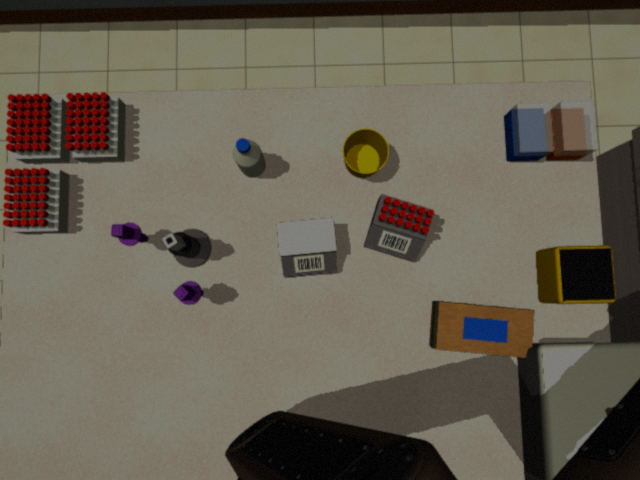

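The pictures show the white wand in the dark stand at top (174,242) / scene (407,185). Two purple look-alikes stand at top (127,233) and (188,292), and are ruled out by colour. The rack with red tubes and a label is at top (400,228). The box with a flat white lid at (308,248) is the one not to scan, and the tube racks at far left have no label panel. I'll confirm this in enlarged crops.

```bash
cat > h.py <<'E'
import numpy as np,cv2
from scipy.spatial.transform import Rotation as R
def Rm(p):
    a=np.array(p["rotation"]); return a if a.shape==(3,3) else R.from_euler("xyz",a,degrees=True).as_matrix()
def px2w(p,uv,z):
    d=Rm(p)@np.linalg.inv(p["K"])@[*uv,1]; o=np.array(p["origin"]); return o+d*(z-o[2])/d[2]
def w2px(p,X):
    c=Rm(p).T@(np.array(X)-p["origin"]); q=p["K"]@c; return q[:2]/q[2]
E
python3 - <<'E'
from plant import *
from h import *
for n in("top","scene"):
    p=capture(n); f=p["frame"]
    g=cv2.cvtColor(f,cv2.COLOR_RGB2HSV)
    if n=="top":
        a=f[215:275,140:240];b=f[185:275,355:445]
        A=cv2.resize(a,(800,480),interpolation=2);cv2.imwrite("pics/cw.png",A[:,:,::-1])
        cv2.imwrite("pics/cr.png",cv2.resize(b,(600,600),interpolation=2)[:,:,::-1])
        for t,z in(("wand",.19),("holder",.06),("rack_label",.049),("box_label",.049),("bottle",.17),("tub",.085),("glove_box",.07),("rack",.05)):
            for d in outline_of(p,t)[:3]:
                ys,xs=np.nonzero(d["region"]); 
                if len(xs)==0: continue
                rc=cv2.minAreaRect(np.c_[xs,ys].astype(np.float32)); c=px2w(p,rc[0],z)
                print(t,round(d["conf"],2),np.round(rc[0],1),np.round(rc[1],1),round(rc[2],1),c.round(3))
    else:
        cv2.imwrite("pics/cs.png",cv2.resize(f[145:235,350:470],(800,600),interpolation=2)[:,:,::-1])
    # purple
    m=cv2.inRange(g,(125,90,20),(160,255,255)); k,l,s,c=cv2.connectedComponentsWithStats(m)
    print(n,[ (s[i].tolist()) for i in range(1,k) if s[i][4]>50])
E
```

```text
wand 0.93 [189.3 292.3] [23.3 24. ] 45.0 [0.43  0.229 0.19 ]
wand 0.87 [178.1 243.2] [26.2 25. ] 59.0 [0.532 0.252 0.19 ]
wand 0.85 [130. 234.] [22. 36.] 90.0 [0.554 0.353 0.19 ]
holder 0.66 [194.9 249. ] [32.4 38. ] 19.1 [0.532 0.25  0.06 ]
rack_label 0.63 [394.5 242.4] [56.3 23.1] 18.4 [ 0.538 -0.223  0.049]
box_label 0.77 [308.8 263.8] [20.1 53.7] 84.3 [ 0.491 -0.018  0.049]
bottle 0.89 [249. 157.] [41.1 27.7] 63.4 [0.719 0.105 0.17 ]
bottle 0.57 [308.7 263.9] [20.  53.4] 84.6 [ 0.484 -0.02   0.17 ]
bottle 0.38 [365.5 153.5] [47. 45.] 90.0 [ 0.721 -0.148  0.17 ]
tub 0.58 [365.5 153. ] [48. 45.] 90.0 [ 0.747 -0.157  0.085]
glove_box 0.91 [481.5 329.2] [103.1  48.5] 5.3 [ 0.331 -0.412  0.07 ]
glove_box 0.37 [365.5 153.5] [49. 45.] 90.0 [ 0.75  -0.159  0.07 ]
rack 0.95 [398.9 228.4] [57.6 56. ] 18.4 [ 0.571 -0.235  0.05 ]
top [[112, 223, 36, 22, 447], [174, 281, 29, 24, 422]]
scene [[373, 159, 16, 41, 356], [436, 173, 18, 41, 393]]
```

View pics/cw.png

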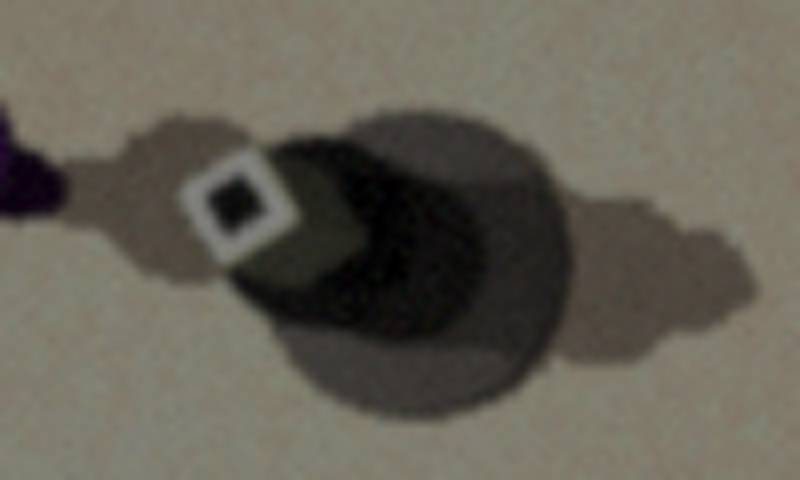

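View pics/cr.png

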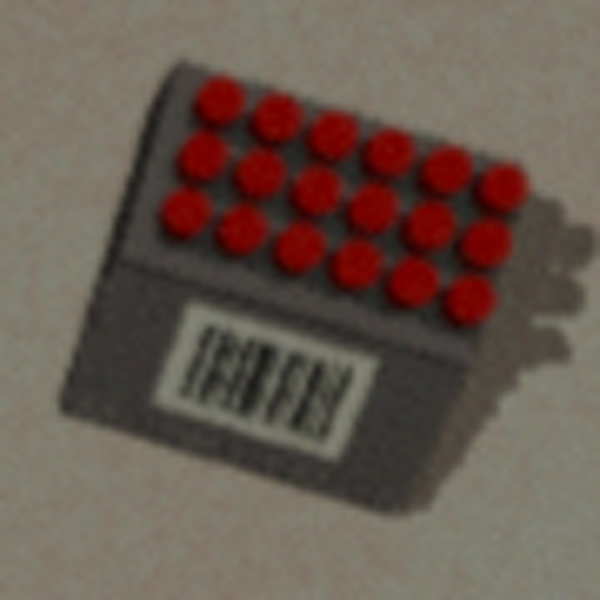

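View pics/cs.png

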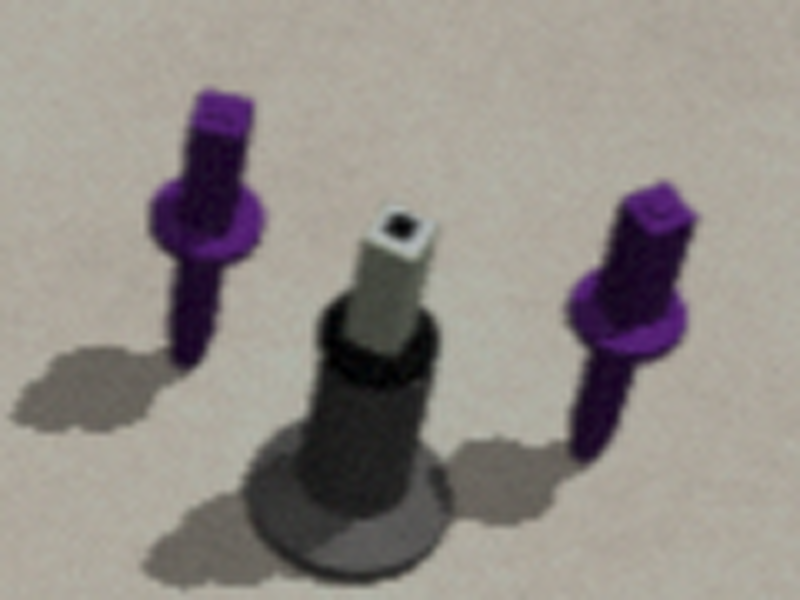

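The crops confirm the white wand (handle top at about top (170,240.6)) hanging in the dark stand, between two purple look-alikes at scene (383,162) and (449,176). The rack has red caps and its label is centred near top (395,242).

```bash
cat > m.py <<'E'
from plant import *
from h import *
t=capture("top");s=capture("scene")
cw=lambda x,y:np.array([140+x/8-.44,215+y/8-.44]); cr=lambda x,y:np.array([355+x/6.667-.43,185+y/6.667-.43]); cs=lambda x,y:np.array([350+x/6.667-.43,145+y/6.667-.43])
print("wand top",px2w(t,cw(240,206),.19),px2w(s,cs(402,228),.19))
q=[px2w(t,cw(*c),.19)[:2] for c in((180,190),(258,148),(300,215),(222,268))]
for i in range(4):
    e=q[(i+1)%4]-q[i]; print(" edge",np.linalg.norm(e).round(4),np.degrees(np.arctan2(e[1],e[0])).round(1))
print("foot",px2w(t,cw(420,265),.006))
for a,b in(((223,115),(188,365)),((660,205),(585,460))): print("purple",px2w(s,cs(*a),.17),px2w(s,cs(*b),.0))
print("purple top",px2w(t,(118,231),.17),px2w(t,(180,292),.17))
h=.022*np.sin(np.radians(38)); z=[.049+h,.049+h,.049-h,.049-h]
L=[px2w(t,cr(*c),zz) for c,zz in zip(((188,302),(380,355),(342,462),(153,408)),z)]
C=np.mean(L,0); print("label",C, "sizes",[np.linalg.norm(L[(i+1)%4]-L[i]).round(4) for i in range(4)])
yv=(L[0]+L[3]-L[1]-L[2]);yaw=np.degrees(np.arctan2(yv[1],yv[0]))-90
xv=(L[0]+L[1]-L[2]-L[3]);print("yaw y",yaw,"yaw x",np.degrees(np.arctan2(xv[1],xv[0])))
K=[px2w(t,cr(*c),.118)[:2] for c in((218,100),(502,185),(470,300),(186,213))]; e=K[0]-K[1]; print("caps",np.mean(K,0),np.degrees(np.arctan2(e[1],e[0]))-90)
print("scene reproj label",w2px(s,C))
E
python3 m.py
```

```text
wand top [0.53888607 0.27015334 0.19      ] [0.53695712 0.27171862 0.19      ]
 edge 0.023 -62.5
 edge 0.0211 -148.2
 edge 0.0244 123.5
 edge 0.0236 28.2
foot [0.5404348  0.27135954 0.006     ]
purple [0.42937716 0.25164554 0.17      ] [0.43094671 0.25101188 0.        ]
purple [0.56362298 0.39115259 0.17      ] [0.56883525 0.38748518 0.        ]
purple top [0.56383949 0.38712393 0.17      ] [0.43071712 0.25361331 0.17      ]
label [ 0.5388082  -0.22307752  0.049     ] sizes [np.float64(0.0702), np.float64(0.0458), np.float64(0.0707), np.float64(0.0453)]
yaw y -17.18580592519139 yaw x -15.89776270434586
caps [ 0.59327027 -0.24048181] -18.33025749663132
scene reproj label [254.34894079 274.48824744]
```

```bash
python3 -m creep '[[87,0.8,0.8,0.3,0,0,1.6],[87,0.8,0.8,0.3,0,0,1.6],[87,0.8,0.8,0.3,0,0,1.6],[87,0.8,0.8,0.3,0,0,1.6],[87,0.8,0.8,0.3,0,0,1.6],[87,0.8,0.8,0.3,0,0,1.6],[87,0.8,0.8,0.2,0,0,1.5],[87,0.8,0.8,0.2,0,0,1.5]]'
python3 -m creep '[[87,0.8,0.8,0,0,0,0],[87,0.8,0.8,0,0,0,0],[87,0.8,0.8,0,0,0,0],[87,0.8,0.8,0,0,0,0],[87,0.8,0.8,0,0,0,0],[87,0.8,0.8,0,0,0,0],[87,0.8,0.8,0,0,0,0],[87,0.8,0.8,0,0,0,0]]'
python3 -m creep '[[87,0,1,0,0,0,0],[87,0,1,0,0,0,0],[87,0,1,0,0,0,0],[87,0,1,0,0,0,0],[87,0,1,0,0,0,0],[87,0,1,0,0,0,0],[87,0,1,0,0,0,0],[87,0,1,0,0,0,0]]'
python3 -c "from plant import r;print(r.get_state()['joints'],r.get_state()['eef_rot'])"
```

```text
time_s: 2.27
tcp_pos: [0.3518, -0.4864, 0.301]
eef_rot: [-180.0, 0.0, -150.9]
contact_force: [0.6, -0.1, -0.1]
gripper_width: 0.0871
gripper_force: 0.0
time_s: 2.93
tcp_pos: [0.5118, -0.3263, 0.3006]
eef_rot: [-180.0, 0.0, -151.0]
contact_force: [0.0, -0.5, -0.5]
gripper_width: 0.0872
gripper_force: 0.0
time_s: 3.6
tcp_pos: [0.5107, -0.1262, 0.3006]
eef_rot: [-180.0, 0.0, -151.0]
contact_force: [-0.1, -0.5, -0.3]
gripper_width: 0.0867
gripper_force: 0.0
[ 7.49945266e+00  4.51644017e+00 -1.28940057e+01  2.87073920e-04
 -7.25633743e+01 -6.84654839e+01] [-1.79990136e+02  2.42519012e-02 -1.50965943e+02]
```

```bash
python3 -m creep '[[60,0.1,1,0,0,0,0],[60,0.1,1,0,0,0,0],[60,0.1,1,0,0,0,0],[60,0.1,1,0,0,0,0],[60,0.1,1,0,0,0,0],[60,0.1,1,0,0,0,0],[60,0.1,1,0,0,0,0],[60,0.1,1,0,0,0,0]]'
python3 -m creep '[[60,0.1,1,0,0,0,0],[60,0.1,1,0,0,0,0],[60,0.1,1,0,0,0,0],[60,0,1,0,0,0,0],[60,0,1,0,0,0,0],[60,0,0.8,0,0,0,0],[60,0,0,0,0,0,0],[60,0,0,0,0,0,0]]'
python3 - <<'E'
from plant import *
from h import *
p=capture("wrist");cv2.imwrite("pics/w1.png",p["frame"][:,:,::-1]);print(p["origin"],p["rotation"],p["K"][0])
for z in(.19,.17): print(z,w2px(p,[.538,.271,z]))
for x in search_frame(p,"wand"): print(x)
E
```

```text
time_s: 4.27
tcp_pos: [0.5308, 0.0738, 0.3006]
eef_rot: [-180.0, 0.0, -151.0]
contact_force: [0.2, -0.9, 0.6]
gripper_width: 0.0601
gripper_force: 0.0
time_s: 4.93
tcp_pos: [0.5383, 0.2185, 0.3001]
eef_rot: [-180.0, -0.0, -150.9]
contact_force: [-0.2, -1.7, -0.5]
gripper_width: 0.0598
gripper_force: 0.0
[0.46931945 0.18007476 0.44013868] [1.62956865e+02 3.11453466e-03 1.19055880e+02] [394.87439204   0.         323.21205658]
0.19 [390.76922986 271.50756354]
0.17 [386.29788411 260.94281785]
{'bbox': [345.4, 210.1, 411.2, 289.7], 'conf': 0.93}
{'bbox': [388.5, 75.5, 471.0, 146.5], 'conf': 0.62}
{'bbox': [432.9, 270.3, 459.8, 315.3], 'conf': 0.61}
```

View pics/w1.png

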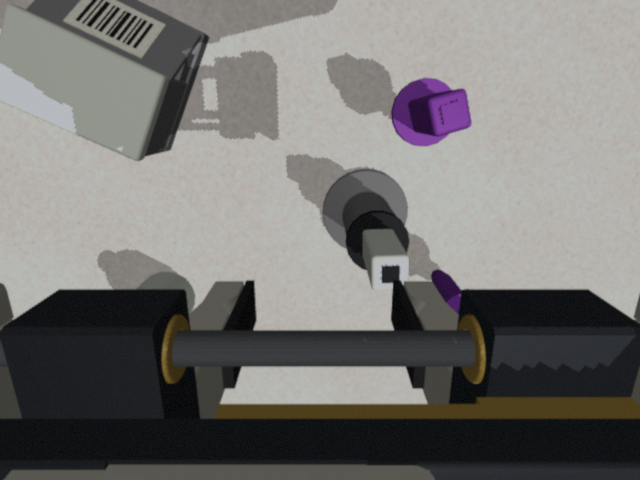

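The wrist view shows the white handle top at (390,271), as predicted from the measurement, with purple look-alikes at (448,110) and (447,290). The arm stopped 5 cm short in y.

```bash
python3 -m creep '[[60,0,0.5,0,0,0,0],[60,0,0.5,0,0,0,0],[60,0,0.5,0,0,0,0],[60,0,0.5,0,0,0,0],[60,0,0,0,0,0,0]]'
python3 - <<'E'
from plant import *
from h import *
s=r.get_state();print(s["joints"],s["tcp_pos"])
p=capture("wrist");f=p["frame"]
u,v=w2px(p,[.538,.271,.19]);print(u,v)
m=(f.min(2)>175).astype(np.uint8);m=cv2.morphologyEx(m,5-2,np.ones((9,9)))
k,l,st,c=cv2.connectedComponentsWithStats(m)
i=l[int(v)+12,int(u)-14];print([ (st[i].tolist(),c[i].round(1).tolist()) for i in range(1,k) if st[i][4]>200 and abs(c[i]-[u,v]).max()<60])
a=f[max(0,int(v)-50):int(v)+40,max(0,int(u)-60):int(u)+60];cv2.imwrite("pics/w2.png",cv2.resize(a,None,fx=6,fy=6,interpolation=2)[:,:,::-1]);print(int(u)-60,int(v)-50)
E
```

```text
time_s: 5.45
tcp_pos: [0.5385, 0.27, 0.3]
eef_rot: [180.0, -0.0, -150.9]
contact_force: [0.8, 0.0, 0.3]
gripper_width: 0.0601
gripper_force: 0.0
[ 4.51865060e+01  1.20357164e+01 -3.98179539e+00 -9.38842100e-03
 -7.39840962e+01 -1.06085245e+02] [0.53848608 0.26995008 0.29998263]
325.0932771382324 236.25755419380513
[([302, 223, 41, 32, 483], [326.5, 242.8]), ([274, 245, 44, 40, 429], [292.3, 262.3])]
265 186
```

View pics/w2.png

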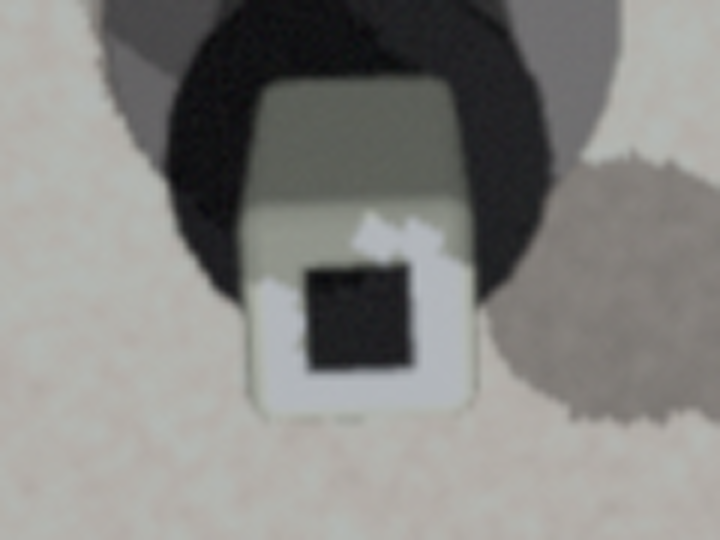

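The handle is centred in the fingers: dark square at (325,239) against a predicted (325,236), with about 1° of rotation. Descending and gripping.

```bash
python3 -m creep '[[60,0.04,0.05,-0.9,0,0,0],[60,0,0,-0.9,0,0,0],[60,0,0,-0.9,0,0,0],[60,0,0,-0.9,0,0,0],[60,0,0,-0.9,0,0,0],[60,0,0,-0.7,0,0,0],[60,0,0,-0.4,0,0,0],[60,0,0,0,0,0,0]]'
python3 -m creep '[[10,0,0,0,0,0,0],[10,0,0,0,0,0,0],[10,0,0,0,0,0,0],[10,0,0,0,0,0,0],[10,0,0,0,0,0,0],[10,0,0,0,0,0,0],[10,0,0,0,0,0,0],[10,0,0,0,0,0,0]]' 30
```

```text
time_s: 6.17
tcp_pos: [0.5384, 0.2681, 0.158]
eef_rot: [-180.0, -0.2, -151.0]
contact_force: [-0.8, 0.1, 0.1]
gripper_width: 0.0601
gripper_force: 0.0
time_s: 6.83
tcp_pos: [0.5397, 0.2693, 0.1611]
eef_rot: [180.0, 0.1, -151.0]
contact_force: [-1.2, 1.1, 4.3]
gripper_width: 0.0259
gripper_force: 30.0
```

```bash
python3 -m creep '[[10,0,0,0.3,0,0,0],[10,0,0,0.6,0,0,0],[10,0,0,0.8,0,0,0],[10,0,0,0.8,0,0,0],[10,0,0,0.8,0,0,0],[10,0,0,0.8,0,0,0],[10,0,0,0.8,0,0,0],[10,0,0,0.8,0,0,0]]'
python3 -m creep '[[10,0,0,0.4,0,0,0],[10,0,0,0,0,0,0],[10,0,0,0,0,0,0]]'
python3 - <<'E'
from plant import *
from h import *
s=r.get_state();print(s["tcp_pos"],s["eef_rot"],s["gripper_width"],s["contact_force"])
L=np.array([.5388,-.2231,.049])
for yaw in(-17,-18):
    a=np.radians(yaw);f=-np.array([np.cos(a),np.sin(a),0]);n=np.sin(np.radians(38))*f+np.array([0,0,np.cos(np.radians(38))])
    T=L+.18*n; ax=np.cross([0,0,1],f)*38; print(yaw,"n",n,"scan tcp",T,"standoff",L+.26*n,"rotvec",ax,"shift units",(L+.26*n-s["tcp_pos"])/.025)
E
```

```text
time_s: 7.5
tcp_pos: [0.5389, 0.2683, 0.3037]
eef_rot: [-180.0, -0.1, -151.0]
contact_force: [-0.4, 0.7, -2.7]
gripper_width: 0.0259
gripper_force: 30.0
time_s: 7.75
tcp_pos: [0.5391, 0.2687, 0.3123]
eef_rot: [180.0, -0.0, -151.0]
contact_force: [-0.1, 0.2, -2.4]
gripper_width: 0.0261
gripper_force: 30.0
[0.53909626 0.26871202 0.31232672] [ 1.79972580e+02 -2.64812869e-02 -1.50982276e+02] 0.026070884562120623 [-0.11029867  0.17843793 -2.43687841]
-17 n [-0.58876     0.180002    0.78801075] scan tcp [ 0.4328232  -0.19069964  0.19084194] standoff [ 0.3857224  -0.17629948  0.2538828 ] rotvec [-11.11012478 -36.33958073   0.        ] shift units [ -6.13495443 -17.8004601   -2.33775702]
-18 n [-0.58552886  0.19024986  0.78801075] scan tcp [ 0.43340481 -0.18885503  0.19084194] standoff [ 0.3865625  -0.17363504  0.2538828 ] rotvec [-11.74264579 -36.14014762   0.        ] shift units [ -6.10135059 -17.69388232  -2.33775702]
```

```bash
python3 -m creep '[[10,0,-0.5,0,0,0,0],[10,0,-0.9,0,0,0,0],[10,0,-0.9,0,0,0,0],[10,0,-0.9,0,0,0,0],[10,0,-0.9,0,0,0,0],[10,0,-0.9,0,0,0,0],[10,0,-0.9,0,0,0,0],[10,0,-0.9,0,0,0,0]]'
python3 -m creep '[[10,0,-0.9,0,0,0,0],[10,0,-0.9,0,0,0,0],[10,0,-0.9,0,0,0,0],[10,0,-0.9,0,0,0,0],[10,0,-0.9,0,0,0,0],[10,0,-0.9,0,0,0,0],[10,0,-0.9,0,0,0,0],[10,0,-0.9,0,0,0,0]]'
python3 -m creep '[[10,-0.6,-0.9,0,0,0,0],[10,-0.7,-0.8,0,0,0,0],[10,-0.7,-0.8,0,0,0,0],[10,-0.7,-0.5,0,0,0,0],[10,-0.7,-0.5,0,0,0,0],[10,-0.7,-0.2,0,0,0,0],[10,-0.5,0,0,0,0,0],[10,0,0,0,0,0,0]]'
python3 -m creep '[[10,0,0,0,-1.43,-4.53,0],[10,0,0,0,-1.43,-4.53,0],[10,0,0,0,-1.43,-4.53,0],[10,0,0,0,-1.43,-4.53,0],[10,0,0,0,-1.43,-4.53,0],[10,0,0,0,-1.43,-4.53,0],[10,0,0,0,-1.43,-4.53,0],[10,0,0,0,-1.43,-4.53,0]]'
python3 -c "from plant import r;print(r.get_state()['joints'])"
```

```text
time_s: 8.42
tcp_pos: [0.5384, 0.097, 0.3111]
eef_rot: [180.0, -0.2, -151.0]
contact_force: [1.1, 0.3, -1.9]
gripper_width: 0.0258
gripper_force: 30.0
time_s: 9.08
tcp_pos: [0.5382, -0.0827, 0.3111]
eef_rot: [179.9, -0.1, -151.0]
contact_force: [-0.1, 0.6, -2.0]
gripper_width: 0.0256
gripper_force: 30.0
time_s: 9.75
tcp_pos: [0.4216, -0.1739, 0.3125]
eef_rot: [180.0, -0.0, -151.0]
contact_force: [-1.0, 1.1, -2.4]
gripper_width: 0.0259
gripper_force: 30.0
time_s: 10.42
tcp_pos: [0.4247, -0.1715, 0.3135]
eef_rot: [-150.4, 25.4, -144.1]
contact_force: [-3.3, 6.7, -65.4]
gripper_width: 0.0262
gripper_force: 30.2
[  12.95605706  -27.21862281  -58.30443051   38.0385602   -30.17313091
 -102.2864077 ]
```

```bash
python3 -m creep '[[10,0,0,0,0,0,0],[10,0,0,0,0,0,0]]'
python3 - <<'E'
from plant import *
from h import *
s=r.get_state();print(s["joints"],s["contact_force"],s["moment"],s["joint_torque"])
M=R.from_euler("xyz",s["eef_rot"],degrees=True).as_matrix();print("-z tool",-M[:,2],"closing",M[:,1])
p=capture("scene");cv2.imwrite("pics/s2.png",p["frame"][:,:,::-1])
E
```

```text
time_s: 10.58
tcp_pos: [0.4244, -0.1733, 0.3142]
eef_rot: [-150.3, 25.2, -144.2]
contact_force: [-0.2, -0.0, -3.9]
gripper_width: 0.0257
gripper_force: 30.0
[  12.78756386  -27.14667617  -58.09287097   37.83154044  -30.39706841
 -101.93830527] [-0.18910281 -0.01182047 -3.9177325 ] [ 0.75013367  2.78823927 -0.10033139] [ 0.41637668  4.43096459 34.50467706  8.06152672  2.22317509 -0.58896163]
-z tool [-0.58968973  0.18439815  0.78629724] closing [-0.33797015  0.82789783 -0.44761743]
```

View pics/s2.png

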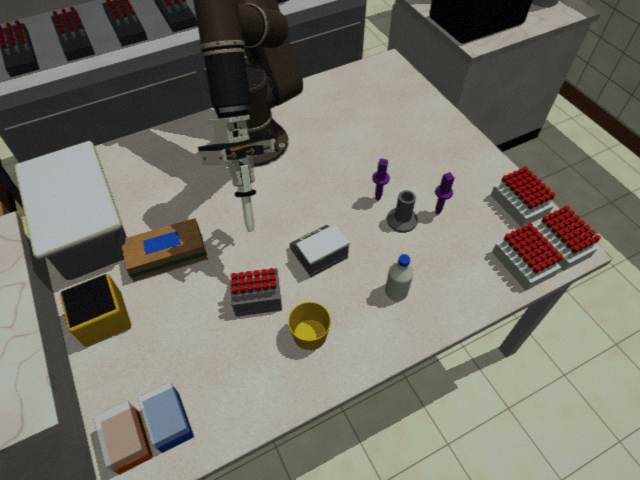

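```bash
python3 -m creep '[[10,0.1,-0.1,-0.3,0,0,0],[10,0.1,-0.1,-0.3,0,0,0],[10,0,-0.1,-0.4,0,0,0],[10,0,0,-0.4,0,0,0],[10,0,0,-0.3,0,0,0],[10,0,0,0,0,0,0],[10,0,0,0,0,0,0]]'
python3 -c "from plant import r;print(r.get_state()['joints'])"
```

```text
time_s: 11.22
tcp_pos: [0.4343, -0.1894, 0.2856]
eef_rot: [-152.0, 24.5, -144.6]
contact_force: [0.1, 0.5, -2.4]
gripper_width: 0.0259
gripper_force: 30.0
[  7.08449533 -22.4403732  -58.25975122  35.67346502 -24.15589234
 -96.81737398]
```

The wand is clear of everything, with its nose at scene (248,225), and it points along the label normal. However, joint 3 is at its limit, so I'll fit the arm's kinematics to see whether a coaxial grip can reach the scan pose or whether a tilted grip is needed.

```bash
cat > k.py <<'E'
import numpy as np
from scipy.spatial.transform import Rotation as R
from scipy.optimize import least_squares
E=lambda a,d:R.from_euler(a,d,degrees=True).as_matrix()
S=[([-57.061,20.546,.682,0,-70.136,-16.507],[.191,-.647,.245],[180,0,-163.57]),
([7.499,4.516,-12.894,0,-72.563,-68.465],[.5107,-.1262,.3006],[180,0,-150.97]),
([45.1865,12.0357,-3.982,0,-73.984,-106.085],[.5385,.26995,.29998],[180,0,-150.97]),
([12.7876,-27.1467,-58.0929,37.8315,-30.397,-101.938],[.4244,-.1733,.3142],[-150.3,25.2,-144.2]),
([7.0845,-22.44,-58.26,35.6735,-24.156,-96.817],[.4343,-.1894,.2856],[-152,24.5,-144.6])]
def fk(q,p,s4=1):
    a1,w,h,L2,L4,e,d=p
    M=E("z",q[0]);t=M@[a1,w,h];M=M@E("y",q[1]);t=t+M@[0,0,L2];M=M@E("y",-q[2]);t=t+M@[L4,0,e]
    M=M@E("x",s4*q[3])@E("y",-q[4]);t=t+M@[d,0,0]
    return t,M,M[:,0]
def fit(s4):
    def f(p):
        o=[]
        for q,x,rr in S:
            t,M,z=fk(q,p,s4); o+=list(t-x)+list(.3*(z-E("xyz",rr)[:,2]))
        return o
    return least_squares(f,[0.05,-.19,.4,.4,.4,0,.25])
best=min((fit(s) for s in(1,-1)),key=lambda r:r.cost); s4=1 if fit(1).cost<=fit(-1).cost else -1
P=best.x
LO=np.array([-176,-82,-58.28,-173.8,-174.7]);HI=np.array([176,121.7,71.7,95.5,-.2])
def ik(T,z,m=2):
    b=None
    for q0 in([10,0,-40,10,-60],[10,-20,-50,35,-30],[40,10,0,0,-90],[10,0,-20,-30,-50],[-20,10,-20,0,-80]):
        r=least_squares(lambda q:np.r_[10*(fk(q,P,s4)[0]-T),3*(fk(q,P,s4)[2]-z)],np.clip(q0,LO+m+.1,HI-m-.1),bounds=(LO+m,HI-m),x_scale=30)
        if b is None or r.cost<b.cost-1e-9:b=r
    return b.x,np.linalg.norm(fk(b.x,P,s4)[0]-T),np.degrees(np.arccos(min(1,fk(b.x,P,s4)[2]@z)))
E
cat > k2.py <<'E'
from k import *
print("fit",P.round(4),s4,np.abs(best.fun).max())
L=np.array([.5388,-.2231,.049]);f=-np.array([np.cos(np.radians(-17.5)),np.sin(np.radians(-17.5)),0]);up=np.array([0,0,1.])
n=np.sin(np.radians(38))*f+np.cos(np.radians(38))*up
for b in(0,10,15,20,25,30,35,40):
    t=np.radians(38-b);z=-(np.sin(t)*f+np.cos(t)*up)
    q,e,a=ik(L+.18*n,z,3)
    o=[]
    for az in(29,-151,119,-61):
        g=np.array([np.cos(np.radians(az)),np.sin(np.radians(az)),0]);zz=-(np.sin(np.radians(b))*g+np.cos(np.radians(b))*up)
        o.append((az,*np.round(ik(np.array([.5395,.2695,.161]),zz,3)[1:],4)))
    print(b,q.round(1),round(e,4),round(a,2),o)
E
python3 k2.py
```

```text
fit [ 0.4276 -0.1877 -0.0066  0.5194  0.0166  0.052   0.2565] -1 0.024335643727435963
0 [ 20.9 -33.4 -55.3  35.4 -43.1] 0.0956 1.1 [(29, np.float64(0.0827), np.float64(4.2428)), (-151, np.float64(0.0827), np.float64(4.2428)), (119, np.float64(0.0827), np.float64(4.2428)), (-61, np.float64(0.0827), np.float64(4.2428))]
10 [ 10.  -23.  -55.3  21.4 -36.1] 0.0922 1.59 [(29, np.float64(0.0718), np.float64(2.9278)), (-151, np.float64(0.0957), np.float64(5.8321)), (119, np.float64(0.0852), np.float64(4.7175)), (-61, np.float64(0.0841), np.float64(4.5921))]
15 [  7.1 -19.2 -55.3  16.  -35.4] 0.0901 1.51 [(29, np.float64(0.0672), np.float64(2.3685)), (-151, np.float64(0.1028), np.float64(6.7289)), (119, np.float64(0.0877), np.float64(5.2413)), (-61, np.float64(0.0862), np.float64(5.0509))]
20 [  4.9 -15.8 -55.3  11.3 -35.6] 0.088 1.31 [(29, np.float64(0.0632), np.float64(1.869)), (-151, np.float64(0.1102), np.float64(7.6903)), (119, np.float64(0.0912), np.float64(5.9292)), (-61, np.float64(0.0892), np.float64(5.6702))]
25 [  3.1 -12.5 -55.3   7.4 -36.3] 0.0863 1.05 [(29, np.float64(0.0599), n
[... 166 characters left out ...]
1.6  -9.4 -55.3   4.  -37.4] 0.085 0.74 [(29, np.float64(0.0573), np.float64(1.0228)), (-151, np.float64(0.1261), np.float64(9.7902)), (119, np.float64(0.1002), np.float64(7.7226)), (-61, np.float64(0.0973), np.float64(7.3112))]
35 [  0.3  -6.4 -55.3   1.3 -38.6] 0.0841 0.41 [(29, np.float64(0.0554), np.float64(0.6613)), (-151, np.float64(0.1345), np.float64(10.9156)), (119, np.float64(0.1057), np.float64(8.7974)), (-61, np.float64(0.1023), np.float64(8.301))]
40 [ -0.8  -3.4 -55.3  -1.  -40.1] 0.0837 0.08 [(29, np.float64(0.0544), np.float64(0.3403)), (-151, np.float64(0.1432), np.float64(12.0802)), (119, np.float64(0.1116), np.float64(9.9731)), (-61, np.float64(0.1078), np.float64(9.386))]
```

```bash
python3 -m creep '[[10,0.5,0,0.4,0,0,0],[10,0.5,0,0.4,0,0,0],[10,0.5,0,0.4,0,0,0],[10,0.5,0,0.4,0,0,0],[10,0.3,0,0.4,0,0,0],[10,0,0,0,0,0,0],[10,0,0,0,0,0,0]]'
cat > st.py <<'E'
from plant import r
import json,os,numpy as np
from scipy.spatial.transform import Rotation as R
s=r.get_state();v=[s[k].tolist() for k in("joints","tcp_pos","eef_rot")]
open("log.jsonl","a").write(json.dumps(v)+"\n");print("J",np.round(v[0],2))
m=R.from_euler("xyz",v[2],degrees=True);print("to down",np.degrees(np.cross(m.as_matrix()[:,2],[0,0,-1])).round(1))
E
python3 st.py
python3 -m creep '[[10,0.2,0,0,1.4,4.5,0],[10,0.2,0,0,1.4,4.5,0],[10,0.2,0,0,1.4,4.5,0],[10,0.2,0,0,1.4,4.5,0],[10,0,0,0,0,0,0],[10,0,0,0,0,0,0]]'
python3 st.py
```

```text
time_s: 11.8
tcp_pos: [0.4922, -0.1889, 0.3365]
eef_rot: [-152.0, 24.7, -144.5]
contact_force: [-0.3, 0.2, -2.3]
gripper_width: 0.0262
gripper_force: 30.0
J [  7.86 -17.78 -47.53  29.91 -29.48 -90.82]
to down [ 9.7 32.8  0. ]
time_s: 12.3
tcp_pos: [0.5125, -0.1895, 0.3354]
eef_rot: [-167.3, 12.4, -149.5]
contact_force: [-0.3, -0.2, -2.1]
gripper_width: 0.0257
gripper_force: 30.0
J [  4.37  -5.19 -23.23   7.33 -55.48 -68.56]
to down [ 4.8 16.8  0. ]
```

```bash
cat > k.py <<'E'
import numpy as np,json
from scipy.spatial.transform import Rotation as R
from scipy.optimize import least_squares
E=lambda a,d:R.from_euler(a,d,degrees=True).as_matrix()
S=[([-57.061,20.546,.682,0,-70.136,-16.507],[.191,-.647,.245],[180,0,-163.57]),
([7.499,4.516,-12.894,0,-72.563,-68.465],[.5107,-.1262,.3006],[180,0,-150.97]),
([45.1865,12.0357,-3.982,0,-73.984,-106.085],[.5385,.26995,.29998],[180,0,-150.97]),
([12.7876,-27.1467,-58.0929,37.8315,-30.397,-101.938],[.4244,-.1733,.3142],[-150.3,25.2,-144.2]),
([7.0845,-22.44,-58.26,35.6735,-24.156,-96.817],[.4343,-.1894,.2856],[-152,24.5,-144.6])]+[json.loads(l) for l in open("log.jsonl")]
s3,s4=-1,1
def fr(q):
    A=E("z",q[0]);B=A@E("y",q[1]);C=B@E("y",s3*q[2]);D=C@E("x",s4*q[3]);F=D@E("y",-q[4]); return A,B,C,D,F
# unknown: A[a,w,h] B[bz,bx] C[cx,cz] F[d]
def cols(q):
    A,B,C,D,F=fr(q); return np.c_[A,B[:,[0,2]],C[:,[0,2]],F[:,[0]]]
def solve():
    M=np.vstack([cols(s[0]) for s in S]+[1e-4*np.eye(8)]);y=np.r_[np.concatenate([s[1] for s in S]),np.zeros(8)]
    p=np.linalg.lstsq(M,y,rcond=None)[0]; return p,(M@p-y)[:3*len(S)]
def ax(q): return fr(q)[4][:,0]
E
python3 - <<'E'
import k
from k import *
for a in(-1,1):
  for b in(1,-1):
    k.s3,k.s4=a,b
    print(a,b,"axis err",[round(float(np.degrees(np.arccos(np.clip(ax(q)@E("xyz",rr)[:,2],-1,1)))),1) for q,_,rr in S])
    p,e=solve();print(p.round(3),np.abs(e).max().round(4))
E
```

```text
-1 1 axis err [0.0, 0.0, 0.0, 36.2, 27.7, 28.4, 12.1]
[ 0.217 -0.209 -0.396  0.175  0.299  0.026  0.345 -0.107] 0.0558
-1 -1 axis err [0.0, 0.0, 0.0, 0.1, 0.1, 0.0, 0.0]
[ 0.139 -0.19  -0.01   0.099  0.511  0.193  0.142  0.258] 0.0148
1 1 axis err [1.4, 25.8, 8.0, 119.7, 118.6, 98.2, 47.9]
[ 0.349 -0.212 -0.025  0.169  0.371  0.017 -0.095 -0.086] 0.0534
1 -1 axis err [1.4, 25.8, 8.0, 107.6, 111.3, 91.3, 46.2]
[ 0.109 -0.193  0.029  0.828  0.179 -0.484  0.433  0.232] 0.0406
```

Run:
```python
import k
from k import *
k.s4=-1
ex={"none":lambda q:np.zeros((3,0)),"Fz":lambda q:fr(q)[4][:,[2]],"Fy=Dy":lambda q:fr(q)[4][:,[1]],"Dz":lambda q:fr(q)[3][:,[2]],"DzDy":lambda q:fr(q)[3][:,[1,2]],"FzDy":lambda q:np.c_[fr(q)[4][:,[2]],fr(q)[3][:,1]],"j3only":lambda q:(E("z",q[0])@E("y",-q[2]))[:,[0,2]],"j3+":lambda q:(E("z",q[0])@E("y",q[2]))[:,[0,2]],"j2+j3":lambda q:(E("z",q[0])@E("y",q[1]+q[2]))[:,[0,2]]}
for n,f in ex.items():
    M=np.vstack([np.c_[cols(s[0]),f(s[0])] for s in S]);y=np.concatenate([s[1] for s in S])
    N=np.vstack([M,1e-4*np.eye(M.shape[1])]);p=np.linalg.lstsq(N,np.r_[y,np.zeros(M.shape[1])],rcond=None)[0]
    e=(M@p-y).reshape(-1,3);print(n,p.round(3),np.abs(e).max().round(4))
```

```text
none [ 0.139 -0.19  -0.01   0.099  0.511  0.193  0.142  0.258] 0.0148
Fz [ 0.076 -0.192  0.072  0.049  0.554  0.241  0.113  0.352  0.064] 0.0107
Fy=Dy [-0.002 -0.     0.199  0.001  0.601  0.464  0.     0.359 -0.191] 0.0002
Dz [ 0.137 -0.193  0.088  0.083  0.568  0.212  0.03   0.361  0.061] 0.0095
DzDy [-0.002 -0.     0.199  0.001  0.601  0.464  0.     0.359 -0.191 -0.   ] 0.0002
FzDy [-0.002  0.     0.2    0.001  0.601  0.465  0.     0.359 -0.    -0.192] 0.0002
j3only [ 0.137 -0.19   0.096  0.043  0.457  0.304  0.182  0.261 -0.042 -0.071] 0.0125
j3+ [-0.023 -0.191 -0.155 -0.123  0.455  0.3    0.337  0.25   0.227 -0.032] 0.0154
j2+j3 [ 0.079 -0.19  -0.01   0.132  0.587  0.247  0.12   0.257 -0.029 -0.033] 0.014
```

```bash
cat > k3.py <<'E'
from k import *
import k
k.s4=-1
LO=np.array([-176,-82,-58.28,-173.8,-174.7]);HI=np.array([176,121.7,71.7,95.5,-.2])
def pos(q):
    A,B,C,D,F=fr(q); return np.array([0,0,.1995])+.601*B[:,2]+.4645*C[:,0]-.1915*D[:,1]+.359*F[:,0]
def ik(T,z,m=3):
    out=[];rng=np.random.default_rng(0)
    for q0 in [[10,0,-40,20,-60],[10,-20,-50,35,-30],[40,10,0,0,-90]]+[[rng.uniform(-60,60),rng.uniform(-40,60),rng.uniform(-50,40),rng.uniform(-120,90),rng.uniform(-130,-10)] for _ in range(6)]:
        s=least_squares(lambda q:np.r_[10*(pos(q)-T),3*(ax(q)-z)],np.clip(q0,LO+m+.1,HI-m-.1),bounds=(LO+m,HI-m),x_scale=30,max_nfev=60)
        out.append(s)
        if s.cost<1e-6: break
    s=min(out,key=lambda s:s.cost);return s.x,np.linalg.norm(pos(s.x)-T),np.degrees(np.arccos(min(1,ax(s.x)@z)))
L=np.array([.5388,-.2231,.049]);a0=np.radians(-17.5);f=-np.array([np.cos(a0),np.sin(a0),0]);up=np.array([0,0,1.])
n=np.sin(np.radians(38))*f+np.cos(np.radians(38))*up
e1=np.array([0,0,1.])-n*n[2];e1/=np.linalg.norm(e1);e2=np.cross(n,e1)   # e1: toward rack side/up
W=np.array([.5395,.2695,.161])
E
cat > k4.py <<'E'
from k3 import *
print("check",max(np.linalg.norm(pos(s[0])-s[1]) for s in S))
for b in(0,15,22,30,40):
  for g in((0,) if b==0 else (0,60,-60,110,-110)):
    t,c=np.radians(b),np.radians(g)
    q,e,a=ik(L+.18*n,-(np.cos(t)*n+np.sin(t)*(np.cos(c)*e1+np.sin(c)*e2)))
    print("scan",b,g,q.round(0),round(e,4),round(a,2),flush=True)
  for az in(29,-151,119,-61):
    h=np.array([np.cos(np.radians(az)),np.sin(np.radians(az)),0])
    q,e,a=ik(W,-(np.sin(t)*h+np.cos(t)*up)); print("  stand",b,az,q.round(0),round(e,4),round(a,2),flush=True)
E
timeout 400 python3 k4.py
```

```text
check 0.0010369730822630877
scan 0 0 [ -0. -12. -55.  13. -14.] 0.0206 8.23
  stand 0 29 [ 45.  18. -15.   0. -57.] 0.0 0.0
  stand 0 -151 [ 45.  18. -15.   0. -57.] 0.0 0.0
  stand 0 119 [ 45.  18. -15.   0. -57.] 0.0 0.0
  stand 0 -61 [ 45.  18. -15.   0. -57.] 0.0 0.0
scan 15 0 [  6. -10. -53.  20. -27.] 0.0 0.0
scan 15 60 [ 11.  -9. -55.  38. -35.] 0.0251 7.77
scan 15 -60 [ -7.  -9. -42. -17. -26.] 0.0 0.0
scan 15 110 [ -45.  -10.  -55. -161.   -3.] 0.0185 5.5
scan 15 -110 [-16. -10. -41. -41. -20.] 0.0 0.0
  stand 15 29 [ 43.  26.  -2.  -4. -76.] 0.0 0.0
  stand 15 -151 [ 48.  10. -31.   8. -35.] 0.0 0.0
  stand 15 119 [ 53.  18. -22.  16. -57.] 0.0 0.0
  stand 15 -61 [ 35.  19.  -8. -17. -63.] 0.0 0.0
scan 22 0 [  5.  -6. -44.  10. -37.] 0.0 0.0
scan 22 60 [ 15.  -6. -55.  42. -41.] 0.02 5.84
scan 22 -60 [-18.  -4. -32. -31. -40.] 0.0 0.0
scan 22 110 [ -47.  -12.  -55. -158.   -3.] 0.004 0.79
scan 22 -110 [-36.  -5. -34. -61. -39.] 0.0 0.0
  stand 22 29 [ 42.  30.   4.  -5. -85.] 0.0 0.0
  stand 22 -151 [ 49.   7. -41.  19. -22.] 0.0 0.0
  stand 22 119 [ 56.  20. -25.  23. -58.
[... 261 characters left out ...]
n 30 -110 [-48.   2. -31. -68. -53.] 0.0 0.0
  stand 30 29 [ 41.  35.  10.  -6. -94.] 0.0 0.0
  stand 30 -151 [ 38.   4. -55.  60.  -4.] 0.0043 1.74
  stand 30 119 [ 59.  22. -27.  30. -61.] 0.0 0.0
  stand 30 -61 [ 25.  23.  -1. -32. -71.] 0.0 0.0
scan 40 0 [ -0.   5. -27.  -1. -60.] 0.0 0.0
scan 40 60 [ 23.   3. -54.  44. -55.] 0.0 0.0
scan 40 -60 [-32.   8. -18. -41. -65.] 0.0 0.0
scan 40 110 [ 136.  -79.  -55.  -31. -170.] 0.0464 10.01
scan 40 -110 [-56.  10. -29. -72. -67.] 0.0 0.0
  stand 40 29 [  40.   42.   17.   -8. -105.] 0.0 0.0
  stand 40 -151 [ 44.   5. -45.   3.  -3.] 0.0159 9.35
  stand 40 119 [ 62.  25. -29.  36. -65.] 0.0 0.0
  stand 40 -61 [ 19.  26.   2. -40. -78.] 0.0 0.0
```

```bash
python3 -m creep '[[10,0.3,0,0,1.2,4.2,0],[10,0.3,0,0,1.2,4.2,0],[10,0.3,0,0,1.2,4.2,0],[10,0.2,0.5,0,1.2,4.2,0],[10,0,0.9,0,0,0,0],[10,0,0.9,0,0,0,0],[10,0,0.9,0,0,0,0],[10,0,0.9,0,0,0,0]]'
python3 -m creep '[[10,0,0.9,0,0,0,0],[10,0,0.9,0,0,0,0],[10,0,0.9,0,0,0,0],[10,0,0.9,0,0,0,0],[10,0,0.9,0,0,0,0],[10,0,0.9,0,0,0,0],[10,0,0.9,0,0,0,0],[10,0,0.9,0,0,0,0]]'
python3 -m creep '[[10,0,0.9,0,0,0,0],[10,0,0.9,0,0,0,0],[10,0,0.9,0,0,0,0],[10,0,0.9,0,0,0,0],[10,0,0.9,0,0,0,0],[10,0,0.9,0,0,0,0],[10,0,0.9,0,0,0,0],[10,0,0,0,0,0,0]]'
python3 st.py; python3 -c "from plant import r;print(r.get_state()['tcp_pos'],r.get_state()['eef_rot'])"
```

```text
time_s: 12.97
tcp_pos: [0.5382, -0.0864, 0.3359]
eef_rot: [-179.8, 0.3, -150.9]
contact_force: [0.5, -0.4, -2.2]
gripper_width: 0.0262
gripper_force: 30.0
time_s: 13.63
tcp_pos: [0.5382, 0.0934, 0.3364]
eef_rot: [-179.8, 0.4, -150.9]
contact_force: [-0.0, -0.1, -3.2]
gripper_width: 0.0259
gripper_force: 30.0
time_s: 14.3
tcp_pos: [0.5387, 0.2528, 0.3357]
eef_rot: [-179.8, 0.3, -150.8]
contact_force: [0.6, -1.1, -1.8]
gripper_width: 0.0259
gripper_force: 30.0
J [  44.14   10.28   -1.78    0.31  -77.67 -104.98]
to down [0.  0.4 0. ]
[0.53865774 0.25283153 0.33570707] [-179.78135349    0.3410263  -150.77777917]
```

```bash
python3 -m creep '[[10,0.03,0.4,0,0,0.2,0],[10,0,0.25,0,0,0.2,0],[10,0,0,0,0,0,0],[10,0,0,-0.4,0,0,0],[10,0,0,-0.8,0,0,0],[10,0,0,-0.8,0,0,0],[10,0,0,-0.8,0,0,0],[10,0,0,-0.8,0,0,0]]'
python3 -m creep '[[10,0,0,-0.8,0,0,0],[10,0,0,-0.8,0,0,0],[10,0,0,-0.6,0,0,0],[10,0,0,-0.3,0,0,0],[10,0,0,-0.2,0,0,0],[10,0,0,-0.1,0,0,0],[10,0,0,0,0,0,0],[10,0,0,0,0,0,0]]'
```

```text
time_s: 14.97
tcp_pos: [0.5403, 0.2661, 0.2453]
eef_rot: [180.0, -0.0, -150.9]
contact_force: [0.4, 4.4, 2.2]
gripper_width: 0.0257
gripper_force: 30.0
time_s: 15.63
tcp_pos: [0.5412, 0.2679, 0.1763]
eef_rot: [179.9, 0.2, -150.9]
contact_force: [1.3, 4.8, -5.4]
gripper_width: 0.0257
gripper_force: 30.0
```

```bash
python3 -m creep '[[10,-0.03,0.06,0,0,0,0],[10,0,0,-0.15,0,0,0],[10,0,0,-0.15,0,0,0],[10,0,0,-0.1,0,0,0],[10,0,0,-0.07,0,0,0],[10,0,0,0,0,0,0],[10,0,0,0,0,0,0]]'
```

```text
time_s: 16.22
tcp_pos: [0.54, 0.2687, 0.1647]
eef_rot: [180.0, -0.0, -150.9]
contact_force: [3.4, 3.8, -4.6]
gripper_width: 0.0259
gripper_force: 30.0
```

```bash
python3 -m creep '[[10,0.06,0.06,0,0,0,0],[10,0,0,-0.05,0,0,0],[10,0,0,-0.05,0,0,0],[10,0,0,-0.04,0,0,0],[10,0,0,0,0,0,0],[10,0,0,0,0,0,0]]'
```

```text
time_s: 16.72
tcp_pos: [0.5406, 0.2693, 0.1618]
eef_rot: [-180.0, -0.1, -150.8]
contact_force: [-3.8, -2.2, 4.6]
gripper_width: 0.0261
gripper_force: 30.0
```

```bash
python3 -m creep '[[60,0,0,0,0,0,0],[60,0,0,0,0,0,0],[60,0,0,0,0,0,0],[60,0,0,0,0,0,0],[60,0,0,0,0,0,0]]'
python3 -m creep '[[60,0,0,0.04,-2.42,4.37,0],[60,0,0,0,-2.42,4.37,0],[60,0,0,0,-2.42,4.37,0],[60,0,0,0,-2.42,4.37,0],[60,0,0,0,-2.42,4.37,0],[60,0,0,0,0,0,0],[60,0,0,0,0,0,0]]'; python3 st.py
python3 - <<'E'
from plant import *
from h import *
p=capture("scene");cv2.imwrite("pics/s3.png",cv2.resize(p["frame"][120:270,300:500],(800,600),interpolation=2)[:,:,::-1])
E
```

```text
time_s: 17.13
tcp_pos: [0.5413, 0.27, 0.1614]
eef_rot: [180.0, -0.0, -150.8]
contact_force: [-0.5, 0.6, 0.3]
gripper_width: 0.0536
gripper_force: 0.0
time_s: 17.72
tcp_pos: [0.5416, 0.2701, 0.1601]
eef_rot: [179.9, -25.2, -150.9]
contact_force: [-0.7, -0.5, 0.6]
gripper_width: 0.0598
gripper_force: 0.0
J [  41.6    32.68    6.6    -5.33  -88.54 -101.19]
to down [ 11.8 -21.3   0. ]
```

View pics/s3.png

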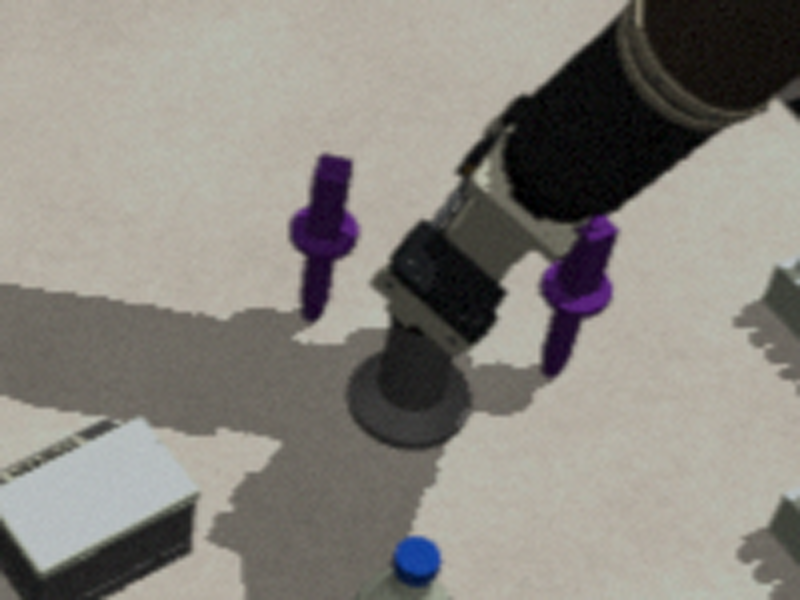

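Both purple look-alikes are undisturbed, and the tilted gripper (25°) straddles the wand's handle at crop (445,285). Gripping and lifting.

```bash
python3 -m creep '[[10,-0.04,0,0,0,0,0],[10,0,0,0,0,0,0],[10,0,0,0,0,0,0],[10,0,0,0,0,0,0],[10,0,0,0,0,0,0],[10,0,0,0,0,0,0],[10,0,0,0,0,0,0]]' 45
python3 -m creep '[[10,0,0,0.3,0,0,0],[10,0,0,0.6,0,0,0],[10,0,0,0.8,0,0,0],[10,0,0,0.8,0,0,0],[10,0,0,0.8,0,0,0],[10,0,0,0.8,0,0,0],[10,0,0,0.8,0,0,0],[10,0,0,0.8,0,0,0]]'
python3 -m creep '[[10,0,-0.3,0.4,0,0,-2.3],[10,0,-0.8,0,0,0,-2.3],[10,0,-0.9,0,0,0,-2.3],[10,0,-0.9,0,0,0,-2.3],[10,0,-0.9,0,0,0,-2.3],[10,0,-0.9,0,0,0,-2.3],[10,0,-0.9,0,0,0,-2.3],[10,0,-0.9,0,0,0,-2.3]]'
python3 -m creep '[[10,0,-0.9,0,0,0,-2.3],[10,0,-0.9,0,0,0,-2.3],[10,0,-0.9,0,0,0,-2.3],[10,0,-0.9,0,0,0,-2.3],[10,0,-0.9,0,0,0,-2.3],[10,0,-0.9,0,0,0,-2.3],[10,0,-0.9,0,0,0,-2.3],[10,0,-0.9,0,0,0,-2.3]]'
python3 -m creep '[[10,-0.5,-0.8,0,0,0,-2.3],[10,-0.7,-0.8,0,0,0,-2.3],[10,-0.7,-0.8,0,0,0,-2.3],[10,-0.7,-0.8,0,0,0,-2.3],[10,-0.5,-0.2,0,0,0,-0.5],[10,0,0,0,0,0,0],[10,0,0,0,0,0,0]]'
python3 st.py; python3 -c "from plant import r;print(r.get_state()['tcp_pos'],r.get_state()['eef_rot'])"
```

```text
time_s: 18.35
tcp_pos: [0.5403, 0.27, 0.163]
eef_rot: [179.9, -25.0, -150.8]
contact_force: [-1.1, 0.3, 2.7]
gripper_width: 0.0261
gripper_force: 45.0
time_s: 19.02
tcp_pos: [0.5401, 0.27, 0.306]
eef_rot: [179.9, -25.0, -150.8]
contact_force: [0.3, 0.2, -2.1]
gripper_width: 0.0257
gripper_force: 45.0
time_s: 19.68
tcp_pos: [0.5401, 0.1066, 0.3151]
eef_rot: [179.9, -25.0, -169.3]
contact_force: [1.2, -0.0, -1.7]
gripper_width: 0.0259
gripper_force: 45.0
time_s: 20.35
tcp_pos: [0.5401, -0.0735, 0.3151]
eef_rot: [179.9, -25.0, 172.3]
contact_force: [0.2, 0.3, -2.1]
gripper_width: 0.0264
gripper_force: 45.0
time_s: 20.93
tcp_pos: [0.4623, -0.1577, 0.3155]
eef_rot: [179.9, -25.0, 162.6]
contact_force: [0.2, 0.6, -2.0]
gripper_width: 0.0258
gripper_force: 45.0
J [  -1.26   16.13    2.02   -6.95  -99.88 -105.88]
to down [ -7.3 -23.   -0. ]
[ 0.46234442 -0.1577232   0.31548381] [179.87132095 -24.96282027 162.63291062]
```

```bash
python3 -m creep '[[10,0,-0.1,0,-1.43,-4.53,0],[10,0,-0.1,0,-1.43,-4.53,0],[10,0,-0.1,0,-1.43,-4.53,0],[10,0,-0.1,0,-1.43,-4.53,0],[10,0,-0.1,0,-1.43,-4.53,0],[10,0,-0.1,0,-1.43,-4.53,0],[10,0,-0.1,0,-1.43,-4.53,0],[10,0,-0.1,0,-1.43,-4.53,0]]'
python3 -m creep '[[10,-0.5,0,-0.2,0,0,0],[10,-0.4,0,-0.3,0,0,0],[10,-0.3,0,-0.3,0,0,0],[10,0,0,-0.4,0,0,0],[10,0,0,-0.4,0,0,0],[10,0,0,-0.4,0,0,0],[10,0,0,0,0,0,0],[10,0,0,0,0,0,0]]'
cat > aim.py <<'E'
from plant import *
from k3 import *
s=r.get_state();T=s["tcp_pos"];M=E("xyz",s["eef_rot"])
w=M@E("y",25.0)@[0,0,-1.]; w2=M@E("y",-25.0)@[0,0,-1.]
if w2@n>w@n:w=w2
nose=T-.1405*w;aim=T-.1805*w
print("joints",s["joints"].round(1),"axis",w.round(3),"n",n.round(3),"off deg",np.degrees(np.arccos(min(1,w@n))).round(2),"rotvec",np.degrees(np.cross(w,n)).round(2))
print("nose",nose.round(4),"aim-label units",((L-aim)/.025).round(2),"nose to label",np.linalg.norm(nose-L).round(4))
E
python3 aim.py
python3 - <<'E'
from plant import *
from h import *
for c in("top","wrist"):
    p=capture(c);cv2.imwrite(f"pics/scan_{c}.png",(cv2.resize(p["frame"][170:320,320:520],(800,600),interpolation=2) if c=="top" else p["frame"])[:,:,::-1])
    print(c,w2px(p,[.5388,-.2231,.049]),[ (np.round(d["bbox"]).tolist(),d["conf"]) for d in search_frame(p,"rack_label")])
E
```

```text
time_s: 21.6
tcp_pos: [0.4635, -0.1766, 0.3155]
eef_rot: [180.0, 13.2, 162.7]
contact_force: [-0.6, 0.3, -0.8]
gripper_width: 0.0259
gripper_force: 45.0
time_s: 22.27
tcp_pos: [0.4331, -0.1771, 0.2644]
eef_rot: [-179.9, 12.9, 162.7]
contact_force: [0.6, -0.6, -1.5]
gripper_width: 0.0257
gripper_force: 45.0
joints [   6.2   -8.6  -34.     6.5  -53.  -116.9] axis [-0.586  0.184  0.789] n [-0.587  0.185  0.788] off deg 0.13 rotvec [-0.08 -0.08 -0.04]
nose [ 0.5154 -0.2029  0.1536] aim-label units [-0.   -0.51 -2.92] nose to label 0.109
top [394.39720127 241.91242676] [([364.0, 222.0, 424.0, 263.0], 0.58)]
wrist [310.88181715 257.43524658] [([248.0, 226.0, 378.0, 286.0], 0.69)]
```

View pics/scan_wrist.png

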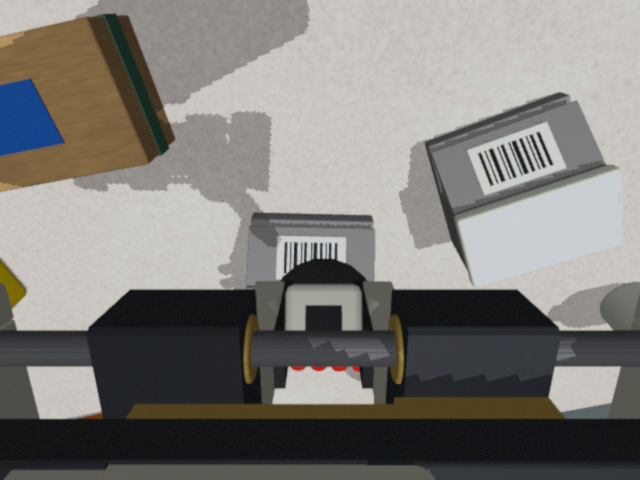

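The wrist view puts the label's middle at about column 312 against a predicted 311, with its edges parallel to the gripper, so the aim and yaw are right. Lowering to 4 cm.

```bash
python3 -m creep '[[10,0,-0.1,-0.4,0,0,0],[10,0,-0.1,-0.5,0,0,0],[10,0,-0.1,-0.5,0,0,0],[10,0,-0.1,-0.5,0,0,0],[10,0,-0.1,-0.4,0,0,0],[10,0,0,-0.3,0,0,0],[10,0,0,-0.2,0,0,0],[10,0,0,-0.1,0,0,0]]'
python3 -m creep '[[10,0,0,0,0,0,0],[10,0,0,0,0,0,0],[10,0,0,0,0,0,0]]'; python3 aim.py
python3 - <<'E'
from plant import *
from h import *
p=capture("scene");cv2.imwrite("pics/s5.png",cv2.resize(p["frame"][190:340,170:370],(800,600),interpolation=2)[:,:,::-1])
for X in([.5388,-.2231,.049],[.5153,-.2157,.0805]): print((w2px(p,X)-[170,190])*4)
E
```

```text
time_s: 23.13
tcp_pos: [0.4328, -0.1899, 0.1921]
eef_rot: [-180.0, 13.0, 162.7]
contact_force: [-0.5, -0.2, -2.0]
gripper_width: 0.026
gripper_force: 45.0
time_s: 23.38
tcp_pos: [0.4332, -0.1899, 0.1931]
eef_rot: [-180.0, 13.0, 162.7]
contact_force: [-0.4, -0.5, -2.3]
gripper_width: 0.0262
gripper_force: 45.0
joints [   4.    -4.2  -40.6    7.1  -41.7 -116.2] axis [-0.588  0.184  0.788] n [-0.587  0.185  0.788] off deg 0.1 rotvec [-0.06  0.07 -0.06]
nose [ 0.5159 -0.2157  0.0825] aim-label units [-0.02 -0.   -0.08] nose to label 0.0412
[337.3615086 337.9568061]
[328.86597636 284.28278601]
```

View pics/s5.png

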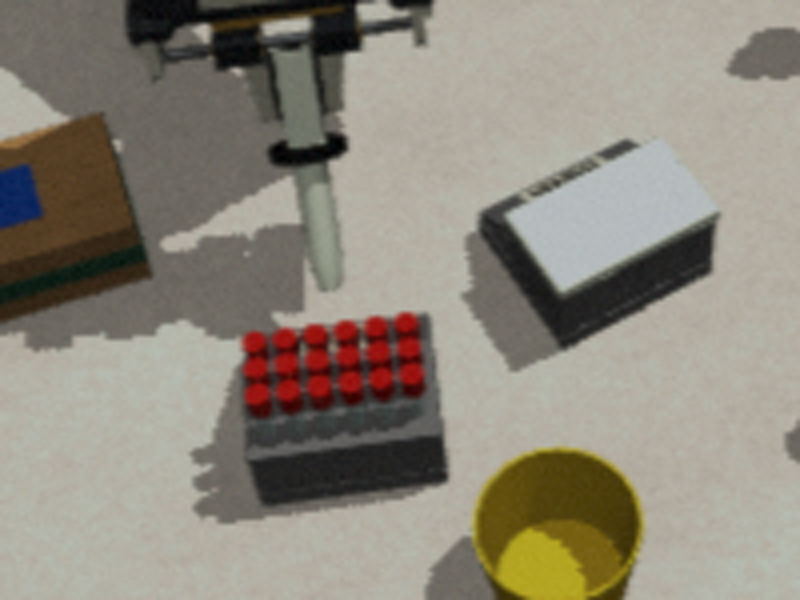

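The nose shows at crop (330,285), as predicted at (329,284), clear of the rack. A small z correction, then holding about 2.6 s.

```bash
H='x'; python3 -m creep '[[10,-0.02,0,-0.07,0,0,0],[10,0,0,0,0,0,0],[10,0,0,0,0,0,0],[10,0,0,0,0,0,0],[10,0,0,0,0,0,0],[10,0,0,0,0,0,0],[10,0,0,0,0,0,0],[10,0,0,0,0,0,0]]'
python3 -m creep '[[10,0,0,0,0,0,0],[10,0,0,0,0,0,0],[10,0,0,0,0,0,0],[10,0,0,0,0,0,0],[10,0,0,0,0,0,0],[10,0,0,0,0,0,0],[10,0,0,0,0,0,0],[10,0,0,0,0,0,0]]'
python3 aim.py
python3 -m creep '[[10,0,0,0,0,0,0],[10,0,0,0,0,0,0],[10,0,0,0,0,0,0],[10,0,0,0,0,0,0],[10,0,0,0,0,0,0],[10,0,0,0,0,0,0],[10,0,0,0,0,0,0],[10,0,0,0,0,0,0]]'
python3 -m creep '[[10,0,0,0,0,0,0],[10,0,0,0,0,0,0],[10,0,0,0,0,0,0],[10,0,0,0,0,0,0],[10,0,0,0,0,0,0],[10,0,0,0,0,0,0],[10,0,0,0,0,0,0],[10,0,0,0,0,0,0]]'
python3 aim.py
python3 -m creep '[[10,0,0,0.3,0,0,0],[10,0,0,0.6,0,0,0],[10,0,0,0.7,0,0,0],[10,0,0.1,0.7,0,0,0],[10,0.2,0.2,0.7,0,0,0],[10,0.4,0.2,0.7,0,0,0],[10,0.6,0.1,0.7,0,0,0],[10,0,0,0.5,0,0,0]]'
python3 -m creep '[[10,0,0.1,0,1.43,4.53,0],[10,0,0.1,0,1.43,4.53,0],[10,0,0.1,0,1.43,4.53,0],[10,0,0.1,0,1.43,4.53,0],[10,0,0.1,0,1.43,4.53,0],[10,0,0.1,0,1.43,4.53,0],[10,0,0.1,0,1.43,4.53,0],[10,0,0.1,0,1.43,4.53,0]]'
python3 st.py
```

```text
time_s: 24.1
tcp_pos: [0.4323, -0.19, 0.1907]
eef_rot: [-180.0, 13.0, 162.7]
contact_force: [-0.8, 0.4, -1.4]
gripper_width: 0.0259
gripper_force: 45.0
time_s: 24.77
tcp_pos: [0.4323, -0.19, 0.1907]
eef_rot: [-180.0, 13.0, 162.7]
contact_force: [0.9, 0.7, -2.0]
gripper_width: 0.0258
gripper_force: 45.0
joints [   4.    -4.1  -40.8    7.2  -41.4 -116.3] axis [-0.587  0.184  0.788] n [-0.587  0.185  0.788] off deg 0.07 rotvec [-0.06  0.01 -0.05]
nose [ 0.5148 -0.2158  0.08  ] aim-label units [0.02 0.   0.02] nose to label 0.0399
time_s: 25.43
tcp_pos: [0.4323, -0.19, 0.1907]
eef_rot: [-180.0, 13.0, 162.7]
contact_force: [0.1, 0.4, -2.3]
gripper_width: 0.0255
gripper_force: 45.0
time_s: 26.1
tcp_pos: [0.4323, -0.19, 0.1907]
eef_rot: [-180.0, 13.0, 162.7]
contact_force: [0.5, -0.1, -2.6]
gripper_width: 0.0257
gripper_force: 45.0
joints [   4.    -4.1  -40.8    7.2  -41.4 -116.3] axis [-0.587  0.184  0.788] n [-0.587  0.185  0.788] off deg 0.07 rotvec [-0.06  0.01 -0.04]
nose [ 0.5148 -0.2158  0.08  ] aim-label units [0.02 0.   0.02] nose to label 0.0399
time_s: 26.77
tcp_pos: [0.4646, -0.1746, 0.3158]
eef_rot: [-180.0, 13.1, 162.7]
contact_force: [1.0, 0.3, -1.2]
gripper_width: 0.0259
gripper_force: 45.0
time_s: 27.43
tcp_pos: [0.463, -0.155, 0.3141]
eef_rot: [179.9, -25.1, 162.7]
contact_force: [0.7, 0.9, -2.4]
gripper_width: 0.0258
gripper_force: 45.0
J [  -1.02   16.26    2.01   -7.07  -99.9  -106.03]
to down [ -7.4 -23.2  -0. ]
```

```bash
python3 -m creep '[[10,0.6,0.3,0,0,0,2.3],[10,0.7,0.8,0,0,0,2.3],[10,0.7,0.8,0,0,0,2.3],[10,0.7,0.8,0,0,0,2.3],[10,0.4,0.8,0,0,0,2.3],[10,0,0.9,0,0,0,2.3],[10,0,0.9,0,0,0,2.3],[10,0,0.9,0,0,0,2.3]]'
python3 -m creep '[[10,0,0.9,0,0,0,2.3],[10,0,0.9,0,0,0,2.3],[10,0,0.9,0,0,0,2.3],[10,0,0.9,0,0,0,2.3],[10,0,0.9,0,0,0,2.3],[10,0,0.9,0,0,0,2.3],[10,0,0.9,0,0,0,2.3],[10,0,0.9,0,0,0,2.3]]'
python3 -m creep '[[10,0,0.8,0,0,0,2.3],[10,0,0.7,0,0,0,2.3],[10,0,0.6,0,0,0,2.3],[10,0,0.5,0,0,0,2.3],[10,0,0.4,0,0,0,0.5],[10,0,0,0,0,0,0],[10,0,0,0,0,0,0],[10,0,0,0,0,0,0]]'
python3 -c "from plant import r;print(r.get_state()['tcp_pos'],r.get_state()['eef_rot'])"
```

```text
time_s: 28.1
tcp_pos: [0.5406, 0.0018, 0.3135]
eef_rot: [179.9, -24.9, -178.7]
contact_force: [-0.0, -1.2, -2.1]
gripper_width: 0.0256
gripper_force: 45.0
time_s: 28.77
tcp_pos: [0.5402, 0.182, 0.3139]
eef_rot: [179.9, -24.8, -160.3]
contact_force: [1.2, -0.4, -2.9]
gripper_width: 0.0259
gripper_force: 45.0
time_s: 29.43
tcp_pos: [0.5399, 0.2547, 0.3134]
eef_rot: [179.9, -25.0, -150.9]
contact_force: [0.1, -1.4, -1.5]
gripper_width: 0.0259
gripper_force: 45.0
[0.53992321 0.25469004 0.31341881] [ 179.91241864  -24.98803058 -150.87314739]
```

```bash
python3 -m creep '[[10,0.01,0.4,0,0,0,0],[10,0,0.21,0,0,0,0],[10,0,0,0,0,0,0],[10,0,0,-0.4,0,0,0],[10,0,0,-0.6,0,0,0],[10,0,0,-0.6,0,0,0],[10,0,0,-0.6,0,0,0],[10,0,0,0,0,0,0]]'
python3 -m creep '[[10,0,0,-0.6,0,0,0],[10,0,0,-0.6,0,0,0],[10,0,0,-0.6,0,0,0],[10,0,0,-0.6,0,0,0],[10,0,0,-0.4,0,0,0],[10,0,0,-0.3,0,0,0],[10,0,0,0,0,0,0],[10,0,0,0,0,0,0]]'
```

```text
time_s: 30.1
tcp_pos: [0.5387, 0.2694, 0.2545]
eef_rot: [179.9, -25.3, -150.9]
contact_force: [0.2, 0.3, -3.2]
gripper_width: 0.0253
gripper_force: 45.0
time_s: 30.77
tcp_pos: [0.5402, 0.2702, 0.181]
eef_rot: [179.9, -25.0, -150.8]
contact_force: [0.0, -0.6, -1.3]
gripper_width: 0.0257
gripper_force: 45.0
```

No lateral force. Lowering the last 18 mm gently.

```bash
python3 -m creep '[[10,0,0,-0.15,0,0,0],[10,0,0,-0.15,0,0,0],[10,0,0,-0.12,0,0,0],[10,0,0,-0.08,0,0,0],[10,0,0,-0.06,0,0,0],[10,0,0,-0.04,0,0,0],[10,0,0,0,0,0,0],[10,0,0,0,0,0,0]]'
python3 -m creep '[[10,0,0,-0.03,0,0,0],[10,0,0,-0.03,0,0,0],[10,0,0,0,0,0,0],[10,0,0,0,0,0,0]]'
```

```text
time_s: 31.43
tcp_pos: [0.5401, 0.2703, 0.1658]
eef_rot: [179.9, -25.0, -150.8]
contact_force: [0.3, -0.8, -1.6]
gripper_width: 0.0256
gripper_force: 45.0
time_s: 31.77
tcp_pos: [0.54, 0.2703, 0.1642]
eef_rot: [179.9, -25.0, -150.8]
contact_force: [0.2, -0.1, -2.2]
gripper_width: 0.026
gripper_force: 45.0
```

```bash
python3 -m creep '[[10,0,0,-0.03,0,0,0],[10,0,0,-0.02,0,0,0],[10,0,0,0,0,0,0],[10,0,0,0,0,0,0]]'
python3 -m creep '[[10,0,0,-0.02,0,0,0],[10,0,0,-0.01,0,0,0],[10,0,0,0,0,0,0],[10,0,0,0,0,0,0]]'
```

```text
time_s: 32.1
tcp_pos: [0.5401, 0.2703, 0.1631]
eef_rot: [179.9, -25.0, -150.8]
contact_force: [0.8, 0.8, -0.5]
gripper_width: 0.0256
gripper_force: 45.0
time_s: 32.43
tcp_pos: [0.54, 0.2703, 0.1631]
eef_rot: [179.9, -25.0, -150.8]
contact_force: [-1.6, 0.5, 5.3]
gripper_width: 0.0256
gripper_force: 45.0
```

Collar seated. Releasing and withdrawing straight up.

```bash
python3 -m creep '[[50,0,0,0,0,0,0],[60,0,0,0,0,0,0],[60,0,0,0,0,0,0],[60,0,0,0,0,0,0],[60,0,0,0,0,0,0],[60,0,0,0,0,0,0],[60,0,0,0,0,0,0]]'
python3 -m creep '[[60,0,0,0.3,0,0,0],[60,0,0,0.6,0,0,0],[60,0,0,0.8,0,0,0],[60,0,0,0.8,0,0,0],[60,0,0,0.8,0,0,0],[60,0,0,0.8,0,0,0],[60,0,0,0.8,0,0,0],[60,0,0,0.5,0,0,0]]'
python3 -m creep '[[60,-0.3,-0.9,0,0,0,0],[60,-0.3,-0.9,0,0,0,0],[60,-0.3,-0.9,0,0,0,0],[60,-0.3,-0.9,0,0,0,0],[60,-0.3,-0.9,0,0,0,0],[60,-0.3,-0.9,0,0,0,0],[60,0,0,0,0,0,0],[60,0,0,0,0,0,0]]'
python3 - <<'E'
from plant import *
from h import *
p=capture("scene");cv2.imwrite("pics/s6.png",p["frame"][:,:,::-1])
print([w2px(p,X).round(1) for X in([.5405,.271,.19],[.5388,-.2231,.049])])
t=capture("top")
for c in("rack_label","box","wand"):print([np.round(d["bbox"]).tolist() for d in search_frame(t,c)])
E
```

```text
time_s: 33.02
tcp_pos: [0.54, 0.2703, 0.1621]
eef_rot: [179.9, -25.0, -150.8]
contact_force: [-0.1, 0.4, -0.0]
gripper_width: 0.0594
gripper_force: 0.0
time_s: 33.68
tcp_pos: [0.5404, 0.2703, 0.3002]
eef_rot: [179.9, -24.8, -150.8]
contact_force: [-0.0, -0.7, 0.4]
gripper_width: 0.0601
gripper_force: 0.0
time_s: 34.35
tcp_pos: [0.4948, 0.1345, 0.298]
eef_rot: [179.9, -25.0, -150.9]
contact_force: [-0.1, 0.4, -0.1]
gripper_width: 0.0599
gripper_force: 0.0
[array([410.4, 179.7]), array([254.3, 274.5])]
[[366.0, 223.0, 424.0, 262.0]]
[[278.0, 215.0, 338.0, 278.0]]
[[108.0, 222.0, 149.0, 248.0], [175.0, 281.0, 201.0, 305.0], [166.0, 234.0, 176.0, 253.0]]
```

View pics/s6.png

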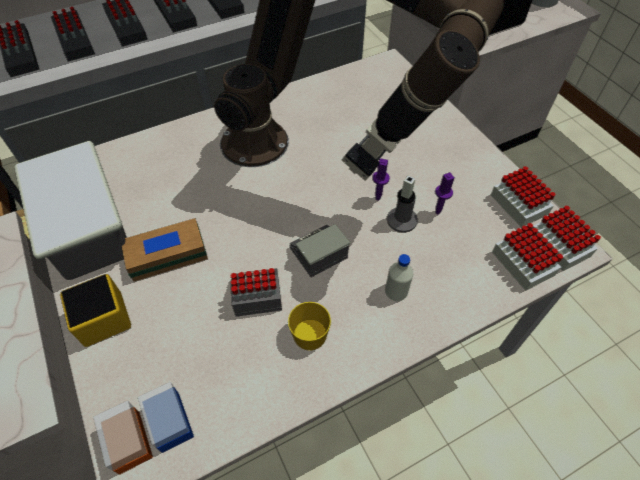

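The wand is upright in its stand with the handle top at (409,182), everything else is where it was, and the gripper is clear.

```bash
python3 -c "from plant import close_job;print(close_job())"
```

```text
the job is handed in; nothing more can be done
None
```

The rack's label was scanned square from 4 cm for about 2.6 s, and the wand is back in its stand, released, with everything else in place. On the first try the arm couldn't reach the scan pose, so I set the wand back in its stand and re-gripped it at a tilt; the job was handed in at about 34 s.

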